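Slide the sauce dish home between the two cup holders of the condiment rack

ROBOT

A 6-joint arm with a two-finger parallel gripper is mounted at the origin on a cart in front of the work surface, level with it; the furniture and walls round the work are solid. World frame = base frame: x ahead of the robot, y to its left, z up, the work surface at z = 0. Lengths are in m, angles in rad, forces in N, time in s.
With the tool pointing down it reaches from about 0.35 to 0.775 m from the base axis. Payload 5.5 kg.
Tool frame: the origin (TCP) lies midway between the tips of the shut fingers; the grasp point (between the pads) lies grip_point_offset behind it (grip_point_offset is the distance from the TCP to the grasp point, in m); z points along the fingers, y is the direction in which the jaws open and shut (so a half turn about z gives the same grasp; the last joint's range is limited). The gripper opens to 85 mm and grips with 20 to 120 N. Pads are 22 mm wide; open, the fingers measure 114 mm over their backs; the gripper's body (76 mm by 85 mm) begins 54 mm behind the grasp point. The pads swing forward as they close: fully open they stand 13 mm farther back than shut.
Start: joints at [0.523, 0.313, 0.046, 1.304, 0, 1.431], TCP at [0.453, 0.354, 0.231] pointing down, gripper open.
Joint ranges: [-2.76, 2.76], [-0.86, 1.69], [-1.03, 1.26], [-2.2, 2.34], [-1.47, 1.5], [-3.14, 3.14]. Speed limits (rad/s): [2.57, 2.57, 3.14, 3.14, 3.14, 3.14].

INTERFACE

Orientations are given as a unit quaternion [w, x, y, z].
In Python, from workcell import * gives the robot as it stands.
- The arm moves only by the tool send_rows, never from a script. Its argument "series" is one flat list of numbers, 7 for each row, row after row: the shift along the tool's x, y, z in cm, then the turn, a rotation vector about the tool's x, y, z in degrees, then the opening, from 0 (shut) to 1 (fully open). A call has 1 to 10 rows; each row is the pose to reach, as a shift and turn from the pose commanded when the call began, along the tool's axes at that moment; what a row does not reach only later rows make up. A row lasts 1/12 s, in which the tool goes at most 41.7 mm and 7.16 degrees, less where a joint would pass 70% of its speed; a pose out of reach is approached as far as the arm can. A call with a gripper value outside its range is refused whole. The fingers move at their own pace and stop on an object; "newtons" is the grip in N (left out, the last holds). Time passes only in rows, so rows that repeat a pose let the fingers close. It gives the time, the measured TCP pose, the force and the opening at its end, in the units of the state.
- get_state(): the state, without advancing time (a new reading comes with each control period).
- read_camera(name): name is "side" or "top" or "wrist"; returns the picture (480x640x3 uint8, blue, green, red); there is no depth.
- camera_info(name): a dict with "K" (3x3 intrinsics, pixels), "D" ([k1, k2, p1, p2, k3] as OpenCV has them; the pictures are not rectified), "xyz" and "attitude" of the camera in the world. Camera axes: x right, y down, z forward; pixel columns grow to the right and rows downward; lengths in m; the calibration is good to about 2 mm. A picture is of the moment at which its call begins: read the wrist's pose just before it. camera_info takes no time and is no camera call; for the wrist camera it gives the pose at the moment of the call.
- hand_in(): hands the job in, once; it reports no verdict.
Trained networks look in the newest picture that a camera, given by its name, has taken for a name from the list of things; names that differ only in an ending like _2 or _b are one class to them, and where a whole thing is asked for, a point or a joint stands for the part that bears it (a point fixed in the world has none). Each returns a list of dicts, best first, with "p" (0 to 1); they miss things now and then, are a little off and sometimes report something else, mostly with a low value. They report only what shows in the picture. A call takes as long as a camera call. They do not tell look-alikes from the thing itself.
- silhouettes(camera, label): "pixels" (480x640 bool, what is visible of it) and "box" ([left, top, width, height] in pixels, round what is visible of it).
The state is a dict: "clock": time; "joint_pos": joint angles; "qvel": joint speeds; "tau": joint torques, N m; "tcp_pos": TCP position; "orientation": TCP orientation; "wrist_force": force on the tool from outside, world axes, zero at the start; "ft_torque": the same for the moment, N m; "finger_gap": finger opening in m.
Only numpy, scipy, OpenCV 4.12 (cv2) and the standard library are available. Lean on these libraries where they do the work, as an engineer would, in place of code of your own. Each camera call takes 0.05 s, during which the arm holds its last target. There are 200 camera calls.

TASK

Push the white sauce dish across the worktop with the fingers, through the narrow gap between the two cup holders of the wooden condiment rack and on into the bay behind them, until it meets the back rail. Push gently, keep the dish flat on the worktop all the way (no lifting or carrying), then let go of it and leave the salt shaker, timer, tumbler and teaspoon as they stand.

Things in the scene. Friction and masses are not known exactly. Their poses are not given: they have to be found in the camera images.
- sauce_dish: loose shallow round white sauce dish lying upright on the worktop, about 0.09 kg; 78 mm across the rim, 19 mm high, flaring up from a 56 mm wide foot (its widest part is the rim at the top, 16 to 19 mm up). Origin: centre of the underside; z up.
- rack: brown wooden condiment rack fixed to the worktop, no floor, its wood 26 mm high. Origin: on the worktop, mid-gap; +x points through the gap into the bay, y across it, z up. Two cup holders with round noses (radius 32 mm about y = +-75 mm, x = 0), reaching out to y = +-132 mm: the gap is 86 mm wide, 4 mm to spare each side of the dish, the only flat way in. Side rails' inner faces: y = +-50 mm
- rack_rail (a point): middle of the back rail's inner face, on the worktop, 90 mm along the rack's +x from its origin (the rail is 14 mm thick, 26 mm high). A dish that touches the rail has its centre 51 mm past the rack's origin
- cup_l_top (a point): centre of the mouth of the pale wooden cup fixed in the holder at the rack's +y side (y = 100 mm), 57 mm above the worktop; the cup is 52 mm across
- cup_r_top (a point): the same for the cup at the rack's -y side (y = -100 mm)
- salt_shaker: glass salt shaker with a grey top (the one nearer the rack), 44 mm across, 90 mm high, loose bystander; origin at the centre of its underside
- timer: white kitchen timer with a turquoise dial, 51x57x56 mm, loose bystander; origin at the centre of its underside
- tumbler: clear waisted glass tumbler, 62 mm across, 82 mm high, loose bystander; origin at the centre of its underside
- teaspoon: steel teaspoon lying flat, 139 mm long along its x axis, 30 mm wide, 10 mm high, loose bystander; origin at the middle of its underside
Things that resemble listed ones, but are neither listed nor needed, are in the scene too. Of the things that look like the sauce_dish, the smallest one is meant.

How it is judged:
On the way:
1. the dish, flat on the worktop, passes between the two cup holders (x of sauce_dish in the frame of rack between -0.02 and 0.02 m and y of sauce_dish in the frame of rack between -0.015 and 0.015 m and height (world z) of sauce_dish below 0.006 m), for 0.04 s.
At the end, for the whole second after the job is handed in: The dish lies flat and at rest in the bay, within 10 mm of touching the back rail, and the four bystanders stand within 15 mm of where they were, upright as before (x of sauce_dish in the frame of rack between 0.041 and 0.056 m and y of sauce_dish in the frame of rack between -0.016 and 0.016 m and height (world z) of sauce_dish below 0.004 m and angle between sauce_dish's own z axis and vertical below 0.08 rad and linear speed of sauce_dish below 0.01 m/s and distance of each of salt_shaker, timer, tumbler, teaspoon from where it was at the start of the episode below 0.015 m and angle between each of salt_shaker, timer, tumbler, teaspoon's own z axis and vertical below 0.2 rad).
It fails at once if the dish is lifted more than 10 mm or tipped by more than 0.3 rad (height (world z) of sauce_dish above 0.01 m or angle between sauce_dish's own z axis and vertical above 0.3 rad).
It fails at once if the dish is rammed against the rack with more than 40 N (contact force between sauce_dish and rack above 40 N).
It fails at once if the salt shaker, timer, tumbler or teaspoon is moved more than 15 mm (distance of any of salt_shaker, timer, tumbler, teaspoon from where it was at the start of the episode above 0.015 m).
It also fails if it takes over 58 s, if anything falls off the work surface, if the arm or the gripper's body presses on something with over 40 N, if the wrist force passes 120 N, or if a joint passes its speed limit or range.

## Working session

There is one attempt and no reset: what is moved stays moved. The work goes in short steps, Python scripts to look and compute and a tool call to move; the robot and the scene stay as the last step left them, time stands still between calls to the robot, and variables do not carry over. Pictures are saved under pics/ and viewed, about 8 in all and at most 12, crops included, and the job is handed in when it is done.

Besides the shell and the picture viewer there is one more tool, called after "Emit:" in YAML: its name, and indented under it one key for each argument. send_rows: Moves the arm, as the interface text tells. Its arguments: {"type":"object","properties":{"series":{"type":"array"},"newtons":{"type":"number"}},"required":["series"]}

```bash
ls; mkdir -p pics; python3 - <<'E'
from workcell import *
import cv2
s=get_state();print(s)
for n in("top","side"):
    im=read_camera(n);cv2.imwrite(f"pics/{n}0.png",im)
    c=camera_info(n);print(n,c)
E
```

```text
pics
{'clock': 0.0, 'joint_pos': array([ 5.23387304e-01,  3.14006427e-01,  4.49656172e-02,  1.30359165e+00,
       -1.24528972e-05,  1.43123185e+00]), 'qvel': array([ 0.00038372,  0.00061573,  0.00053578,  0.00096545, -0.00049237,
       -0.00021529]), 'tau': array([ 2.37999611e-04, -4.80622458e+01,  2.98535907e+01,  1.92826259e-02,
       -1.91961868e-05, -8.66757802e-06]), 'tcp_pos': array([0.45274862, 0.35362735, 0.23039998]), 'orientation': array([-5.08271060e-04,  4.38493789e-01,  8.98733750e-01, -7.64554725e-04]), 'wrist_force': array([ 0.67539404, -0.32847696,  0.58945487]), 'ft_torque': array([ 0.01832103,  0.03711218, -0.04920428]), 'finger_gap': 0.08504333066873979}
top {'K': array([[493.69046383,   0.        , 312.70945635],
       [  0.        , 493.69046383, 244.60795223],
       [  0.        ,   0.        ,   1.        ]]), 'D': array([-0.03313774,  0.        ,  0.        ,  0.        ,  0.        ]), 'xyz': array([ 0.4744647 , -0.01681439,  1.07662312]), 'attitude': array([ 0.04011367, -0.69996563,  0.71242038, -0.02993669])}
side {'K': array([[556.60446966,   0.        , 315.57515946],
       [  0.        , 556.60446966, 244.18982506],
       [  0.        ,   0.        ,   1.        ]]), 'D': array([0.0388443, 0.       , 0.       , 0.       , 0.       ]), 'xyz': array([ 0.01951161, -1.10604057,  0.63485754]), 'attitude': array([-0.52070364,  0.82181883, -0.19328152,  0.12697942])}
```

View pics/top0.png

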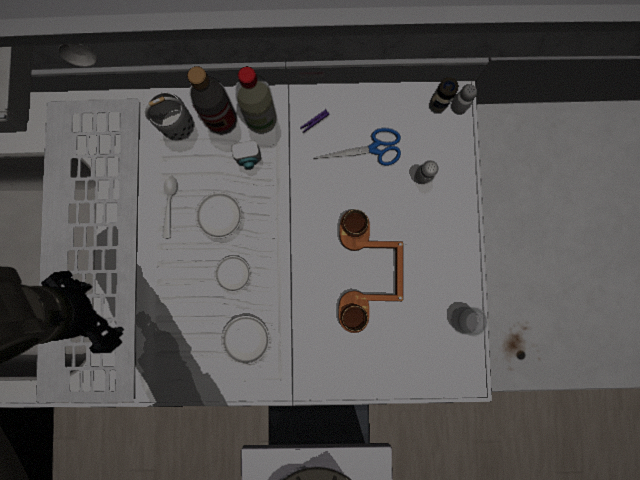

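View pics/side0.png

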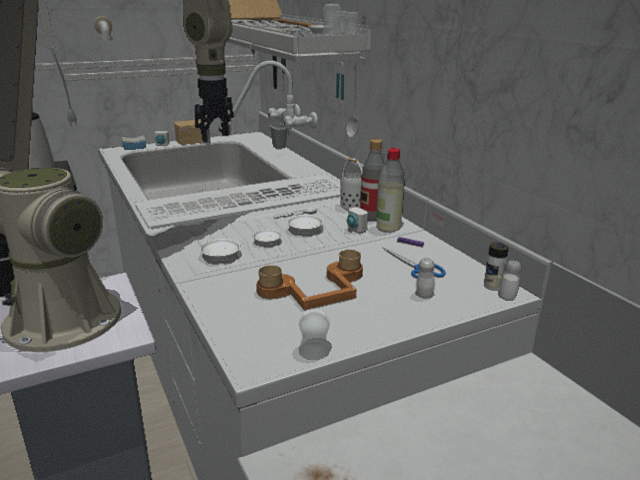

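```bash
cat > h.py <<'E'
from workcell import *
import cv2, numpy as np
from scipy.spatial.transform import Rotation as R
def rot(q): return R.from_quat(np.roll(q,-1)).as_matrix()
def plane(cam,px,z,c=None):
    c=c or camera_info(cam)
    n=cv2.undistortPoints(np.array(px,float).reshape(-1,1,2),c["K"],c["D"]).reshape(-1,2)
    d=np.c_[n,np.ones(len(n))]@rot(c["attitude"]).T
    return c["xyz"]+d*((z-c["xyz"][2])/d[:,2])[:,None]
def proj(cam,P,c=None):
    c=c or camera_info(cam); M=rot(c["attitude"]).T
    return cv2.projectPoints(np.array(P,float).reshape(-1,3),cv2.Rodrigues(M)[0],-M@c["xyz"],c["K"],c["D"])[0].reshape(-1,2)
def circ(cam,mask,z,c=None):
    "enclosing circle of a silhouette's outline laid on height z"
    k=max(cv2.findContours(mask.astype(np.uint8),cv2.RETR_EXTERNAL,cv2.CHAIN_APPROX_NONE)[0],key=cv2.contourArea)
    p=plane(cam,k.reshape(-1,2),z,c)[:,:2].astype(np.float32)
    e=cv2.fitEllipse(p*1000); return np.round(e[0],1),np.round(e[1],1)
E
python3 - <<'E'
from h import *
im=read_camera("top")
for l,z in (("sauce_dish",.0175),("cup_l_top",.057),("rack",.026),("teaspoon",.005),("timer",.05),("salt_shaker",.08),("tumbler",.08)):
    for d in silhouettes("top",l):
        print(l,round(d["p"],2),d["box"],circ("top",d["pixels"],z))
        if l=="rack" and d["p"]>.3: np.save("rack.npy",d["pixels"])
c=np.array(im); o=cv2.resize(c[180:380,190:430],None,fx=3.2,fy=3,interpolation=cv2.INTER_CUBIC)
o=cv2.convertScaleAbs(o,alpha=1.0)
cv2.imwrite("pics/crop1.png",cv2.resize(c[190:370,180:420],(800,600),interpolation=cv2.INTER_CUBIC))
E
```

```text
sauce_dish 0.88 [221.3, 317.9, 48.0, 45.9] (array([379.8, 146. ]), array([ 98.6, 100.4]))
sauce_dish 0.76 [218.2, 255.3, 29.4, 35.0] (array([520.6, 172.6]), array([74.3, 75.5]))
sauce_dish 0.65 [196.7, 192.3, 44.9, 43.6] (array([649.3, 203.1]), array([ 98.3, 100.8]))
cup_l_top 0.88 [339.9, 208.9, 63.5, 124.1] (array([ 521. , -108.7]), array([147.3, 223.8]))
rack 0.78 [336.8, 210.9, 67.1, 123.3] (array([ 522.4, -111.7]), array([151.7, 231.5]))
teaspoon 0.63 [164.6, 179.2, 15.7, 58.2] (array([676.7, 315. ]), array([ 30.1, 136.2]))
timer 0.71 [229.7, 141.4, 33.0, 28.8] (array([775.7, 136.5]), array([55.8, 63.8]))
salt_shaker 0.88 [412.6, 158.9, 27.3, 24.7] (array([ 719.6, -238.9]), array([40.5, 57.6]))
tumbler 0.76 [453.7, 308.1, 31.5, 28.9] (array([ 414.7, -313.2]), array([55.3, 70.5]))
```

View pics/crop1.png

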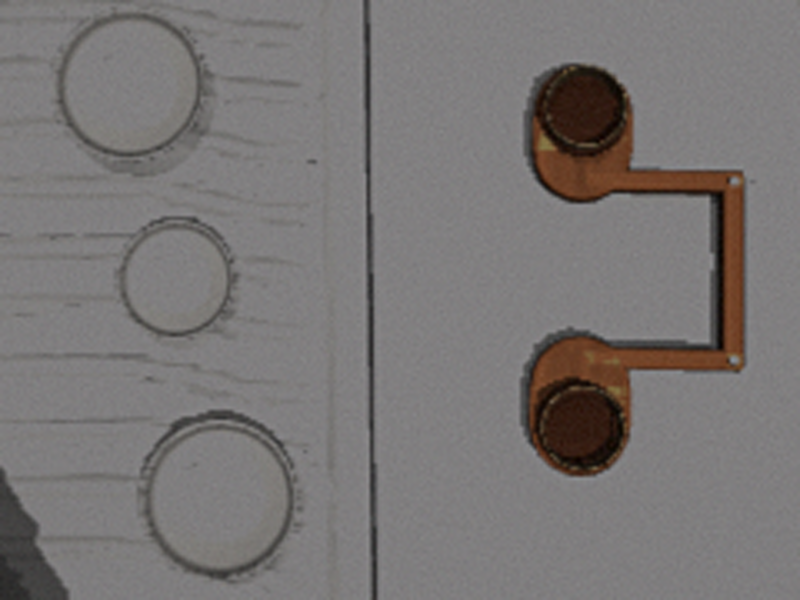

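```bash
python3 - <<'E'
from h import *
f=lambda p:(np.array(p,float)+.5)/3.3333-.5+[180,190]
cup=plane("top",f([(585,108),(582,428)]),.057)
# noses inner extremes at z .026, rail inner top edge
pts=plane("top",f([(584,201),(580,332),(724,192),(724,348),(735,181),(735,360),(745,172),(742,371)]),.026)
b=plane("top",f([(713,192),(713,348)]),0)
print(cup.round(4),np.linalg.norm(cup[0]-cup[1]),"\n",pts.round(4),"\n",b.round(4),"\ndish",plane("top",f([(176,276.5),(120,276),(232,276),(176,217),(176,336)]),.0175).round(4))
# register: outline model of the wood at z=.026 and cups vs mask
m=np.load("rack.npy")
from scipy.optimize import minimize
S=4;c=camera_info("top")
def draw(x,y,a):
    Rz=R.from_euler("z",a).as_matrix();img=np.zeros((480*S,640*S),np.uint8)
    def poly(P):
        q=proj("top",np.array(P)@Rz.T+[x,y,0],c);cv2.fillConvexPoly(img,cv2.convexHull(((q+.5)*S).round().astype(np.int32)),1)
    t=np.linspace(0,6.28,40)
    C=lambda cx,cy,r,z:[(cx+r*np.cos(u),cy+r*np.sin(u),z) for u in t]
    for s in(1,-1):
        poly(sum([C(0,s*yy,.032,z) for yy in(.075,.100) for z in(0,.026)],[]))
        poly(C(0,s*.1,.026,.026)+C(0,s*.1,.026,.057))
        poly([(u,s*v,z) for u in(0,.104) for v in(.050,.064) for z in(0,.026)])
    poly([(u,v,z) for u in(.09,.104) for v in(-.064,.064) for z in(0,.026)])
    return img
mm=cv2.resize(m.astype(np.uint8),None,fx=S,fy=S,interpolation=cv2.INTER_NEAREST)
def cost(p): 
    g=draw(p[0],p[1],p[2]); return (g!=mm).sum()/S/S
r=minimize(cost,[.523,-.085,-1.57],method="Nelder-Mead",options=dict(initial_simplex=[[.523,-.085,-1.57],[.53,-.085,-1.57],[.523,-.077,-1.57],[.523,-.085,-1.52]],xatol=1e-4))
print(r.x,r.fun,m.sum())
# the same with a colour mask
im=read_camera("top").astype(int); cm=((im[...,2]-im[...,0])>25); z=np.zeros_like(cm); z[200:345,325:415]=cm[200:345,325:415]
z=cv2.morphologyEx(z.astype(np.uint8),cv2.MORPH_CLOSE,np.ones((3,3)))
k=cv2.findContours(z,cv2.RETR_EXTERNAL,cv2.CHAIN_APPROX_NONE)[0];k=max(k,key=cv2.contourArea);z[:]=0;cv2.drawContours(z,[k],-1,1,-1)
mm=cv2.resize(z,None,fx=S,fy=S,interpolation=cv2.INTER_NEAREST)
r=minimize(cost,[.523,-.085,-1.57],method="Nelder-Mead",options=dict(initial_simplex=[[.523,-.085,-1.57],[.53,-.085,-1.57],[.523,-.077,-1.57],[.523,-.085,-1.52]],xatol=1e-4))
print(r.x,r.fun,z.sum())
s=get_state();print(s["clock"],R.from_quat(np.roll(s["orientation"],-1)).as_matrix().round(3),grip_point_offset if 'grip_point_offset' in globals() else None)
E
```

```text
[[ 0.6216 -0.0922  0.057 ]
 [ 0.4235 -0.0854  0.057 ]] 0.19816437295211542 
 [[ 0.566  -0.0923  0.026 ]
 [ 0.4825 -0.0877  0.026 ]
 [ 0.5701 -0.182   0.026 ]
 [ 0.4707 -0.1787  0.026 ]
 [ 0.577  -0.1893  0.026 ]
 [ 0.463  -0.1855  0.026 ]
 [ 0.5827 -0.1959  0.026 ]
 [ 0.456  -0.1897  0.026 ]] 
 [[ 0.5726 -0.1789  0.    ]
 [ 0.4708 -0.1756  0.    ]] 
dish [[0.5226 0.1712 0.0175]
 [0.5235 0.2076 0.0175]
 [0.5223 0.135  0.0175]
 [0.5611 0.1712 0.0175]
 [0.4843 0.1713 0.0175]]
[ 0.52379248 -0.08898584 -1.59797044] 208.9375 3018
[ 0.52405283 -0.0895962  -1.6076676 ] 396.6875 2749
0.55 [[-0.616  0.788  0.   ]
 [ 0.788  0.616  0.   ]
 [ 0.     0.    -1.   ]] 0.0187
```

Of the three look-alike dishes in the top picture, at (219,215), (233,273) and (246,339), the middle one is meant. It measures about 75 mm across, against about 100 mm for the other two. The rack is the brown one, with cup mouths at (355,222) and (355,318). Its origin is at about (0.523, -0.089), with +x near world -y (-92°).

Emit:
send_rows:
  series: [-1.3, -0.1, 1.7, 0, 0, 4, 0.47, -2.5, -0.1, 3.4, 0, 0, 8, 0.47, -3.8, -0.2, 5.1, 0, 0, 12, 0.47, -5.0, -0.2, 6.8, 0, 0, 16, 0.47, -6.3, -0.3, 8.5, 0, 0, 20, 0.47, -7.5, -0.4, 10.2, 0, 0, 24, 0.47, -8.8, -0.4, 11.9, 0, 0, 28, 0.47, -10.0, -0.5, 13.6, 0, 0, 32, 0.47, -11.3, -0.6, 15.3, 0, 0, 36, 0.47, -12.5, -0.6, 17.0, 0, 0, 40, 0.47]
  newtons: 40

```text
clock: 1.38
tcp_pos: [0.5258, 0.2511, 0.0606]
orientation: [0.0, 0.721, 0.693, 0.0]
wrist_force: [0.4, 0.0, -1.1]
finger_gap: 0.0401
```

```bash
python3 - <<'E'
from h import *
s=get_state();print(s["clock"],s["tcp_pos"],s["finger_gap"],rot(s["orientation"]).round(3))
c=camera_info("wrist");im=read_camera("wrist");print(c);cv2.imwrite("pics/w1.png",im)
for d in silhouettes("wrist","sauce_dish"): print(d["p"],d["box"],circ("wrist",d["pixels"],.0175,c))
E
```

```text
1.3833 [0.52576596 0.2510709  0.06062811] 0.040139639139201704 [[ 0.039  0.999  0.   ]
 [ 0.999 -0.039  0.   ]
 [ 0.     0.    -1.   ]]
{'K': array([[406.42455186,   0.        , 316.41243741],
       [  0.        , 406.42455186, 233.55956553],
       [  0.        ,   0.        ,   1.        ]]), 'D': array([-0.08016573,  0.        ,  0.        ,  0.        ,  0.        ]), 'xyz': array([0.52742725, 0.33188768, 0.20466441]), 'attitude': array([ 0.15867371,  0.98714092, -0.01913676, -0.00303907])}
0.81 [2.1, 374.8, 159.2, 103.9] (array([352.9, 164.2]), array([34.2, 99.1]))
0.6 [454.0, 261.0, 184.6, 156.3] (array([655.9, 203.5]), array([ 86.6, 111.3]))
0.56 [245.6, 337.4, 132.4, 104.1] (array([520.1, 173.5]), array([73.1, 74.7]))
```

View pics/w1.png

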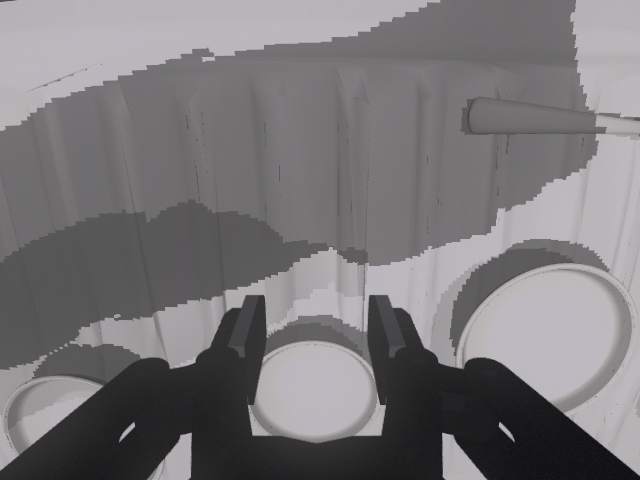

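The wrist view shows the small dish at about (313,390), centred between the fingers. The big dishes at (60,420) and (545,335) are well clear, and so is the spoon at top right. Next I descend.

Emit:
send_rows:
  series: [0, 0, 1.2, 0, 0, 0, 0.47, 0, 0, 2.4, 0, 0, 0, 0.47, 0, 0, 3.6, 0, 0, 0, 0.47, 0, 0, 4.6, 0, 0, 0, 0.47, 0, 0, 5.2, 0, 0, 0, 0.47, 0, 0, 5.6, 0, 0, 0, 0.47, -0.6, 0, 5.6, 0, 0, 0, 0.47, -1.2, 0, 5.6, 0, 0, 0, 0.47, -1.8, 0, 5.6, 0, 0, 0, 0.47, -2.4, 0, 5.6, 0, 0, 0, 0.47]

```text
clock: 2.32
tcp_pos: [0.525, 0.2271, 0.006]
orientation: [0.0, 0.719, 0.695, 0.0]
wrist_force: [-0.2, -0.5, 0.4]
finger_gap: 0.04
```

```bash
python3 - <<'E'
from h import *
s=get_state();print(s["clock"],s["tcp_pos"],s["finger_gap"],s["wrist_force"])
c=camera_info("wrist");im=read_camera("wrist");cv2.imwrite("pics/w2.png",im)
for d in silhouettes("wrist","sauce_dish"): print(d["p"],d["box"],circ("wrist",d["pixels"],.0175,c))
im=read_camera("top")
for d in silhouettes("top","sauce_dish"): print(d["p"],d["box"],circ("top",d["pixels"],.0175))
E
```

```text
2.3167 [0.52503572 0.22706783 0.00597506] 0.03995158714496807 [-0.22134925 -0.4720275   0.35730455]
0.66 [246.2, 360.6, 142.4, 81.6] (array([521.7, 190.2]), array([39.9, 58.8]))
0.59 [0.0, 404.4, 61.1, 62.4] (array([389. , 175.7]), array([22.3, 48.9]))
0.57 [512.0, 259.8, 126.2, 207.5] (array([636.5, 201.9]), array([ 52.6, 112.2]))
0.9 [220.1, 316.8, 48.5, 48.7] (array([380.2, 144.8]), array([101.8, 102.1]))
0.71 [214.0, 255.7, 32.8, 36.3] (array([520.9, 172.6]), array([75.9, 76. ]))
0.63 [197.1, 193.3, 42.8, 47.5] (array([649.5, 202.6]), array([101., 102.]))
```

View pics/w2.png

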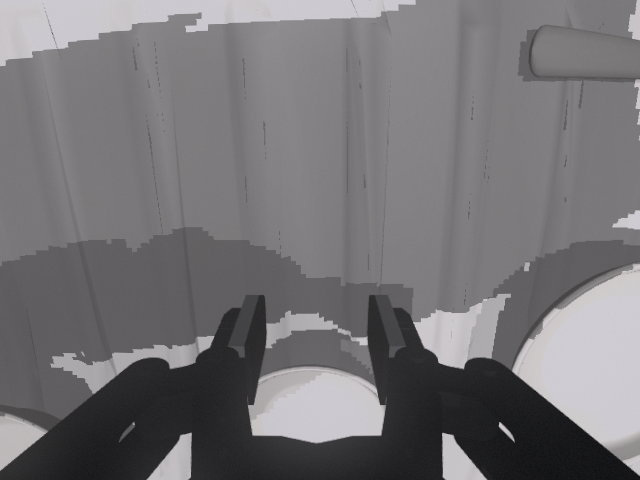

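Emit:
send_rows:
  series: [-0.3, 0, 0.15, 0, 0, 0, 0.47, -0.6, 0, 0.3, 0, 0, 0, 0.47, -0.9, 0, 0.3, 0, 0, 0, 0.47, -1.2, 0, 0.3, 0, 0, 0, 0.47, -1.6, 0, 0.3, 0, 0, 0, 0.47, -2.0, 0, 0.3, 0, 0, 0, 0.47, -2.4, 0.05, 0.3, 0, 0, 0, 0.47, -2.8, 0.1, 0.3, 0, 0, 0, 0.47, -3.2, 0.15, 0.3, 0, 0, 0, 0.47, -3.6, 0.2, 0.3, 0, 0, 0, 0.47]

```text
clock: 3.35
tcp_pos: [0.5255, 0.1912, 0.0024]
orientation: [0.0, 0.719, 0.695, 0.0]
wrist_force: [0.0, 0.3, -0.4]
finger_gap: 0.0405
```

```bash
cat >> h.py <<'E'
def look(save=None):
    O=np.array([.523,-.089]);X=np.array([-.034,-.9994]);Y=np.array([.9994,-.034])
    r=lambda p:np.round([(p-O)@X*1000,(p-O)@Y*1000],1)
    s=get_state();print(s["clock"],"tcp",s["tcp_pos"].round(4),"rack frame mm",r(s["tcp_pos"][:2]),s["finger_gap"].round(4),s["wrist_force"].round(1),"axis y",rot(s["orientation"])[:2,1].round(3))
    im=read_camera("top")
    if save: cv2.imwrite(save,cv2.resize(im[190:370,180:420],(800,600),interpolation=cv2.INTER_CUBIC))
    for d in silhouettes("top","sauce_dish"):
        e=circ("top",d["pixels"],.0175)
        if max(e[1])<95: print("dish",d["p"],d["box"],e,r(e[0]/1000))
E
python3 -c "
from h import *
look('pics/t2.png')"
```

```text
Traceback (most recent call last):
  File "h.py", line 21, in look
    s=get_state();print(s["clock"],"tcp",s["tcp_pos"].round(4),"rack frame mm",r(s["tcp_pos"][:2]),s["finger_gap"].round(4),s["wrist_force"].round(1),"axis y",rot(s["orientation"])[:2,1].round(3))
                                                                                                   ^^^^^^^^^^^^^^^^^^^^^
AttributeError: 'float' object has no attribute 'round'
```

```bash
sed -i 's/s\["finger_gap"\].round(4)/s["finger_gap"]/' h.py
python3 -c "
from h import *
look('pics/t2.png')"
```

```text
3.35 tcp [0.5255 0.1912 0.0024] rack frame mm [-280.1   -7.1] 0.04051184830956775 [ 0.   0.3 -0.4] axis y [ 0.999 -0.035]
dish 0.79 [229.5, 253.0, 32.1, 35.7] (array([524.3, 144.7]), array([70. , 77.4])) [-233.6   -6.6]
dish 0.64 [451.2, 305.1, 35.8, 32.7] (array([ 411.3, -330.1]), array([61.6, 77.4])) [ 244.8 -103.4]
```

View pics/t2.png

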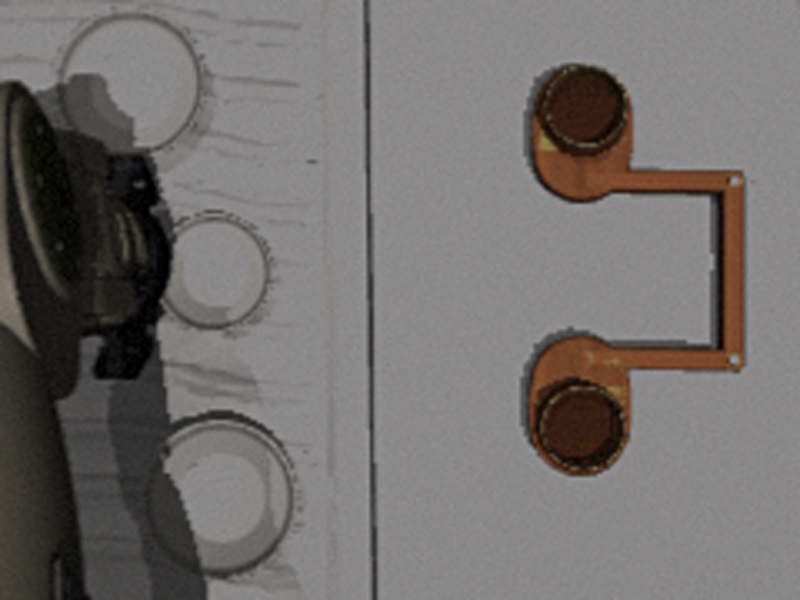

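The dish is moving with the fingers and is centred. Before going between the cups, I'll check that the wide knuckles clear them.

```bash
python3 - <<'E'
from h import *
c=camera_info("wrist");s=get_state();M=rot(s["orientation"])
px=np.array([(250,296),(378,296),(250,402),(205,350),(432,350),(140,365),(495,365),(80,400),(560,400),(0,465),(640,465)],float)
n=cv2.undistortPoints(px.reshape(-1,1,2),c["K"],c["D"]).reshape(-1,2)
d=np.c_[n,np.ones(len(n))]@rot(c["attitude"]).T@M; o=(c["xyz"]-s["tcp_pos"])@M
for xp in(.011,0):
    t=(xp-o[0])/d[:,0]; print(xp); print(np.c_[px,((o+d*t[:,None])*1000).round(1)])
im=read_camera("side");p=proj("side",s["tcp_pos"])[0];print(p)
x,y=p.astype(int);cv2.imwrite("pics/s2.png",cv2.resize(im[y-75:y+75,x-100:x+100],(800,600),interpolation=cv2.INTER_CUBIC))
E
```

```text
0.011
[[250.  296.   11.  -26.4  -7.2]
 [378.  296.   11.   21.6  -7.2]
 [250.  402.   11.  -17.7 -64. ]
 [205.  350.   11.  -34.4 -42.3]
 [432.  350.   11.   32.7 -42.3]
 [140.  365.   11.  -50.9 -50.1]
 [495.  365.   11.   48.6 -50.1]
 [ 80.  400.   11.  -60.4 -65. ]
 [560.  400.   11.   59.4 -65.1]
 [  0.  465.   11.  -67.3 -86.1]
 [640.  465.   11.   65.9 -86.3]]
0
[[250.  296.    0.  -30.3  14.3]
 [378.  296.    0.   25.3  14.4]
 [250.  402.    0.  -20.3 -51.4]
 [205.  350.    0.  -39.6 -26.2]
 [432.  350.    0.   38.1 -26.2]
 [140.  365.    0.  -58.7 -35.3]
 [495.  365.    0.   56.5 -35.3]
 [ 80.  400.    0.  -69.7 -52.6]
 [560.  400.    0.   69.  -52.7]
 [  0.  465.    0.  -77.6 -77. ]
 [640.  465.    0.   76.6 -77.2]]
[265.71233349 237.52147754]
```

View pics/s2.png

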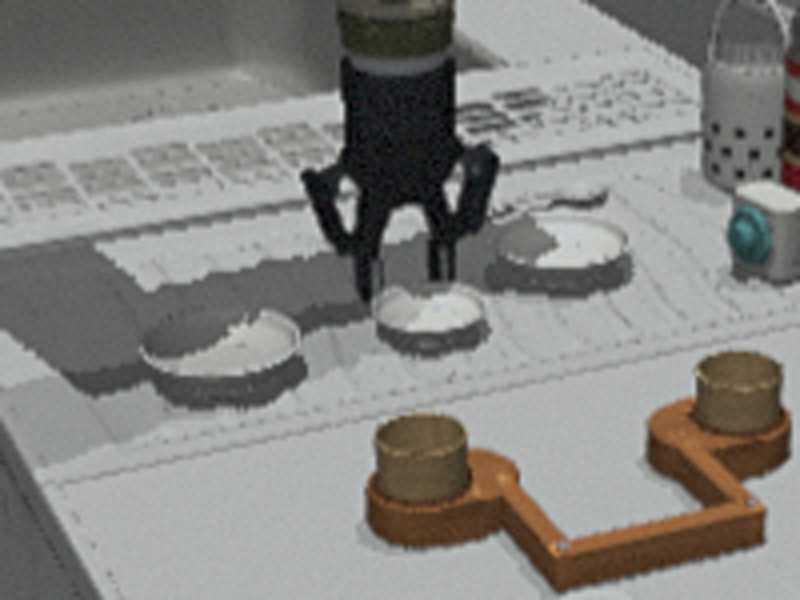

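In the side crop the fingers stand just behind the small dish. The widest part of the knuckles (x 303–497) sits about 90 mm up, above the 57 mm cups, so the fingers will clear. I carry on pushing and steer towards the rack's axis.

Emit:
send_rows:
  series: [-0.5, 0.05, 0, 0, 0, 0, 0.47, -1.0, 0.1, 0, 0, 0, 0, 0.47, -1.5, 0.15, 0, 0, 0, 0, 0.47, -2.0, 0.2, 0, 0, 0, 0, 0.47, -2.5, 0.25, 0, 0, 0, 0, 0.47, -3.0, 0.3, 0, 0, 0, 0, 0.47, -3.5, 0.35, 0, 0, 0, 0, 0.47, -4.0, 0.4, 0, 0, 0, 0, 0.47, -4.5, 0.45, 0, 0, 0, 0, 0.47, -5.0, 0.5, 0, 0, 0, 0, 0.47]

```text
clock: 4.33
tcp_pos: [0.5286, 0.141, 0.0023]
orientation: [0.0, 0.719, 0.695, 0.0]
wrist_force: [-0.5, 0.5, 0.5]
finger_gap: 0.0403
```

Emit:
send_rows:
  series: [-0.5, 0.05, 0, 0, 0, 0, 0.47, -1.0, 0.1, 0, 0, 0, 0, 0.47, -1.5, 0.15, 0, 0, 0, 0, 0.47, -2.0, 0.15, 0, 0, 0, 0, 0.47, -2.5, 0.2, 0, 0, 0, 0, 0.47, -3.0, 0.2, 0, 0, 0, 0, 0.47, -3.5, 0.2, 0, 0, 0, 0, 0.47, -4.0, 0.2, 0, 0, 0, 0, 0.47, -4.5, 0.2, 0, 0, 0, 0, 0.47, -5.0, 0.2, 0, 0, 0, 0, 0.47]

```text
clock: 5.17
tcp_pos: [0.5288, 0.091, 0.0023]
orientation: [-0.0, 0.719, 0.695, 0.0]
wrist_force: [-0.9, 0.3, -0.0]
finger_gap: 0.0401
```

```bash
python3 -c "
from h import *
look('pics/t3.png')"
```

```text
5.1667 tcp [0.5288 0.091  0.0023] rack frame mm [-180.1   -0.4] 0.040080913344348816 [-0.9  0.3 -0. ] axis y [ 0.999 -0.035]
dish 0.79 [281.2, 250.3, 24.5, 38.4] (array([528.1,  40.4]), array([59.2, 81.9])) [-129.5    0.7]
```

View pics/t3.png

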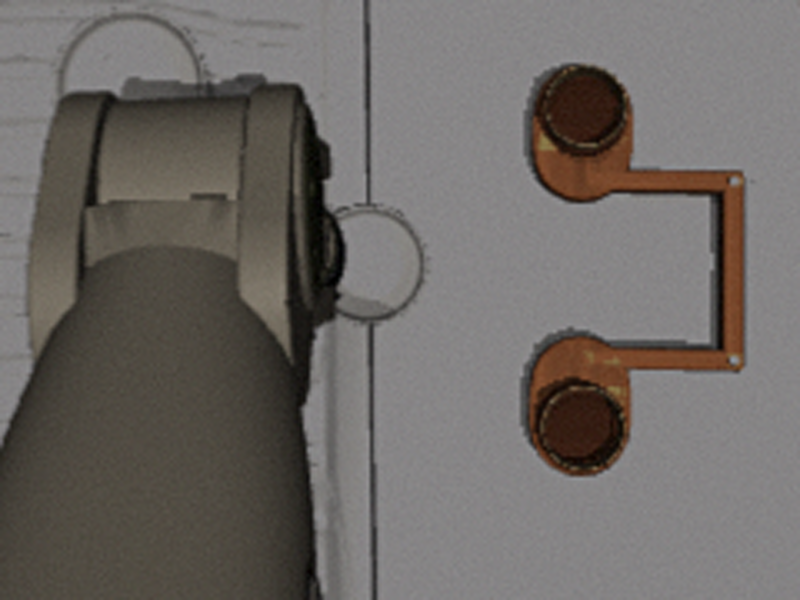

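Emit:
send_rows:
  series: [-0.5, 0.0, 0, 0, 0, 0, 0.47, -1.0, 0.0, 0, 0, 0, 0, 0.47, -1.5, 0.0, 0, 0, 0, 0, 0.47, -2.0, 0.0, 0, 0, 0, 0, 0.47, -2.5, 0.0, 0, 0, 0, 0, 0.47, -3.0, 0.0, 0, 0, 0, 0, 0.47, -3.5, 0.0, 0, 0, 0, 0, 0.47, -4.0, 0.0, 0, 0, 0, 0, 0.47, -4.5, 0.0, 0, 0, 0, 0, 0.47, -5.0, 0.0, 0, 0, 0, 0, 0.47]

```text
clock: 6.1
tcp_pos: [0.5271, 0.041, 0.0023]
orientation: [0.0, 0.719, 0.695, 0.0]
wrist_force: [-1.0, 0.9, 0.0]
finger_gap: 0.0403
```

```bash
python3 -c "
from h import *
look()
im=read_camera('top');cv2.imwrite('pics/t4.png',cv2.resize(im[215:335,265:425],(800,600),interpolation=cv2.INTER_CUBIC))"
```

```text
6.1 tcp [0.5271 0.041  0.0023] rack frame mm [-130.1   -0.4] 0.040271382758115544 [-1.   0.9  0. ] axis y [ 0.999 -0.035]
dish 0.89 [311.8, 252.6, 15.1, 32.2] (array([522.8, -18.2]), array([37.1, 76.7])) [-70.8  -2.6]
```

View pics/t4.png

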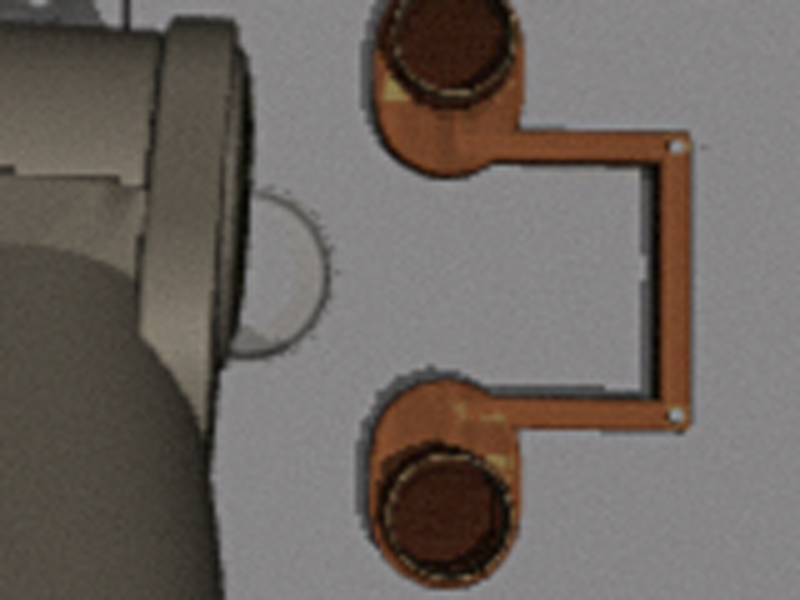

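```bash
python3 - <<'E'
from h import *
from scipy.optimize import least_squares
f=lambda p:(np.array(p,float)+.5)/5-.5+[265,215]
P=plane("top",f([(270,195),(300,214),(322,245),(329,275),(322,310),(300,342),(275,353),(250,357)]),.018)[:,:2]
for r0 in(None,.039):
    g=(lambda q:np.linalg.norm(P-q[:2],axis=1)-(r0 or q[2]))
    q=least_squares(g,[.52,0,.039]);print(q.x.round(4),(g(q.x)*1e3).round(1))
n=plane("top",f([(447,177),(445,381)]),.026)
n2=plane("top",f([(676,146),(677,415)]),.026)
print(n,n2,"mid",n.mean(0),n2.mean(0))
a=n2.mean(0)-n.mean(0);a=a[:2]/np.linalg.norm(a[:2]);print("axis",a)
c=q.x[:2];print("lateral dish",(c-n.mean(0)[:2])@[-a[1],a[0]]*1000, "along",(c-n.mean(0)[:2])@a*1000)
E
```

```text
[ 0.5257 -0.0041  0.0355] [ 0.6 -0.4 -0.5 -0.1  0.1  1.  -0.2 -0.6]
[5.266e-01 5.000e-04 3.900e-02] [-2.  -1.3  0.   1.   1.1  1.1 -1.2 -2.9]
[[ 0.56588449 -0.09048354  0.026     ]
 [ 0.47919466 -0.08748222  0.026     ]] [[ 0.57738092 -0.18856823  0.026     ]
 [ 0.46313761 -0.18514303  0.026     ]] mid [ 0.52253958 -0.08898288  0.026     ] [ 0.52025927 -0.18685563  0.026     ]
axis [-0.02329241 -0.9997287 ]
lateral dish 1.924907328187805 along -89.57215792351789
```

Emit:
send_rows:
  series: [-0.4, 0.0, 0, 0, 0, 0, 0.47, -0.8, 0.0, 0, 0, 0, 0, 0.47, -1.2, -0.05, 0, 0, 0, 0, 0.47, -1.6, -0.05, 0, 0, 0, 0, 0.47, -2.0, -0.05, 0, 0, 0, 0, 0.47, -2.4, -0.05, 0, 0, 0, 0, 0.47, -2.8, -0.05, 0, 0, 0, 0, 0.47, -3.2, -0.05, 0, 0, 0, 0, 0.47, -3.6, -0.05, 0, 0, 0, 0, 0.47, -4.0, -0.05, 0, 0, 0, 0, 0.47]

```text
clock: 7.08
tcp_pos: [0.5252, 0.0011, 0.0023]
orientation: [0.0, 0.719, 0.695, 0.0]
wrist_force: [-0.1, -0.1, 0.8]
finger_gap: 0.0403
```

Emit:
send_rows:
  series: [-0.3, 0.0, 0, 0, 0, 0, 0.47, -0.6, 0.0, 0, 0, 0, 0, 0.47, -0.9, 0, 0, 0, 0, 0, 0.47, -1.2, 0, 0, 0, 0, 0, 0.47, -1.5, 0, 0, 0, 0, 0, 0.47, -1.8, 0, 0, 0, 0, 0, 0.47, -2.1, 0, 0, 0, 0, 0, 0.47, -2.4, 0, 0, 0, 0, 0, 0.47, -2.7, 0, 0, 0, 0, 0, 0.47, -3.0, 0, 0, 0, 0, 0, 0.47]

```text
clock: 7.92
tcp_pos: [0.5241, -0.0287, 0.0023]
orientation: [0.0, 0.719, 0.695, 0.0]
wrist_force: [0.5, -0.0, 0.2]
finger_gap: 0.0397
```

```bash
python3 -c "
from h import *
look()
im=read_camera('side');x,y=proj('side',[.523,-.089,0])[0].astype(int);cv2.imwrite('pics/s3.png',cv2.resize(im[y-75:y+45,x-80:x+80],(800,600),interpolation=cv2.INTER_CUBIC));print(x-80,y-75)
c=camera_info('side')
for d in silhouettes('side','sauce_dish'): print(d['p'],d['box'],circ('side',d['pixels'],.0175,c))
"
```

```text
7.9167 tcp [ 0.5241 -0.0287  0.0023] rack frame mm [-60.3  -0.9] 0.039731912542769005 [ 0.5 -0.   0.2] axis y [ 0.999 -0.035]
230 208
0.94 [290.5, 266.9, 35.5, 17.8] (array([521.8, -77.1]), array([70.7, 86.5]))
0.74 [201.1, 237.9, 39.0, 22.5] (array([383.6, 146.2]), array([ 94.2, 124.5]))
0.73 [255.4, 253.1, 108.3, 59.3] (array([532.7, -85.1]), array([225. , 282.5]))
```

View pics/s3.png

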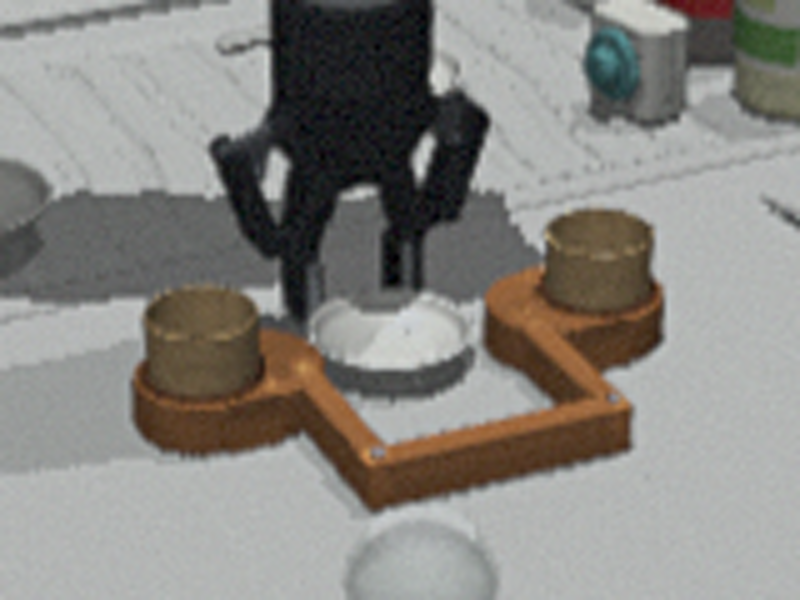

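The dish sits flat in the mouth of the gap at (390,340) in the crop, centred between the noses. The fingers clear the cups. I carry on gently.

Emit:
send_rows:
  series: [-0.3, 0.0, 0, 0, 0, 0, 0.47, -0.6, 0.0, 0, 0, 0, 0, 0.47, -0.9, 0, 0, 0, 0, 0, 0.47, -1.2, 0, 0, 0, 0, 0, 0.47, -1.5, 0, 0, 0, 0, 0, 0.47, -1.8, 0, 0, 0, 0, 0, 0.47, -2.1, 0, 0, 0, 0, 0, 0.47, -2.4, 0, 0, 0, 0, 0, 0.47, -2.7, 0, 0, 0, 0, 0, 0.47, -3.0, 0, 0, 0, 0, 0, 0.47]

```text
clock: 8.95
tcp_pos: [0.523, -0.0587, 0.0023]
orientation: [0.0, 0.719, 0.695, 0.0]
wrist_force: [0.1, 0.5, 0.6]
finger_gap: 0.0402
```

Emit:
send_rows:
  series: [-0.3, 0.0, 0, 0, 0, 0, 0.47, -0.6, 0.0, 0, 0, 0, 0, 0.47, -0.9, 0, 0, 0, 0, 0, 0.47, -1.2, 0, 0, 0, 0, 0, 0.47, -1.5, 0, 0, 0, 0, 0, 0.47, -1.8, 0, 0, 0, 0, 0, 0.47, -2.0, 0, 0, 0, 0, 0, 0.47, -2.2, 0, 0, 0, 0, 0, 0.47, -2.4, 0, 0, 0, 0, 0, 0.47, -2.6, 0, 0, 0, 0, 0, 0.47]

```text
clock: 9.78
tcp_pos: [0.5221, -0.0845, 0.0023]
orientation: [-0.0, 0.719, 0.695, 0.0]
wrist_force: [0.3, -0.3, 0.4]
finger_gap: 0.04
```

```bash
python3 -c "
from h import *
look()
im=read_camera('side');cv2.imwrite('pics/s4.png',cv2.resize(im[208:328,230:390],(800,600),interpolation=cv2.INTER_CUBIC))
c=camera_info('side')
for d in silhouettes('side','sauce_dish'): print(d['p'],d['box'],circ('side',d['pixels'],.0175,c))
"
```

```text
9.7833 tcp [ 0.5221 -0.0845  0.0023] rack frame mm [-4.4 -1. ] 0.0400145858526976 [ 0.3 -0.3  0.4] axis y [ 0.999 -0.035]
0.97 [199.7, 237.0, 37.6, 24.3] (array([382.4, 146.5]), array([ 94.7, 120.5]))
0.62 [299.9, 275.0, 34.6, 19.2] (array([ 521.1, -129. ]), array([68.6, 78.5]))
0.4 [285.1, 220.3, 9.9, 7.2] (array([616.3, 229. ]), array([12.7, 66.6]))
```

View pics/s4.png

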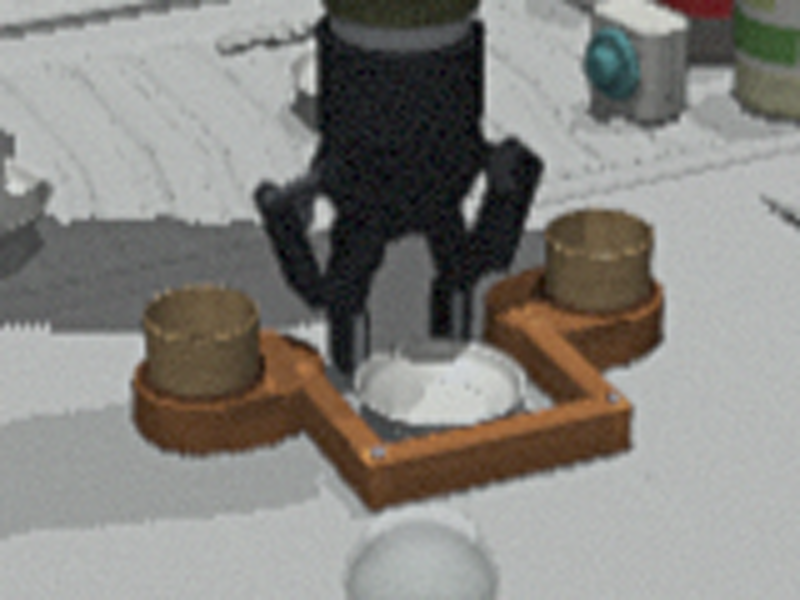

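Emit:
send_rows:
  series: [-0.1, 0.0, 0, 0, 0, 0, 0.47, -0.2, 0.0, 0, 0, 0, 0, 0.47, -0.3, 0, 0, 0, 0, 0, 0.47, -0.4, 0, 0, 0, 0, 0, 0.47, -0.5, 0, 0, 0, 0, 0, 0.47, -0.6, 0, 0, 0, 0, 0, 0.47, -0.7, 0, 0, 0, 0, 0, 0.47, -0.8, 0, 0, 0, 0, 0, 0.47]

```text
clock: 10.65
tcp_pos: [0.5219, -0.0925, 0.0023]
orientation: [0.0, 0.719, 0.695, 0.0]
wrist_force: [-0.3, 0.3, -0.5]
finger_gap: 0.0404
```

Emit:
send_rows:
  series: [-0.05, 0.0, 0, 0, 0, 0, 0.47, -0.1, 0.0, 0, 0, 0, 0, 0.47]

```text
clock: 10.82
tcp_pos: [0.5218, -0.0935, 0.0023]
orientation: [-0.0, 0.719, 0.695, 0.0]
wrist_force: [-0.3, 1.2, 0.5]
finger_gap: 0.0408
```

```bash
python3 -c "
from h import *
look()
im=read_camera('side')
c=camera_info('side')
for d in silhouettes('side','sauce_dish'): print(d['p'],d['box'],circ('side',d['pixels'],.0175,c))
"
```

```text
10.8167 tcp [ 0.5218 -0.0935  0.0023] rack frame mm [ 4.5 -1. ] 0.040825290531936384 [-0.3  1.2  0.5] axis y [ 0.999 -0.035]
dish 0.57 [341.6, 211.0, 15.2, 31.4] (array([628. , -74.8]), array([22.7, 81.2])) [-17.8 104.5]
0.94 [303.5, 275.9, 36.4, 20.4] (array([ 521.6, -134.4]), array([73.6, 80.5]))
0.87 [201.0, 238.1, 39.0, 22.7] (array([383.7, 145.4]), array([ 95.4, 125. ]))
```

Emit:
send_rows:
  series: [-0.05, 0.0, 0, 0, 0, 0, 0.47, -0.1, 0.0, 0, 0, 0, 0, 0.47]

```text
clock: 11.18
tcp_pos: [0.5218, -0.0943, 0.0023]
orientation: [-0.0, 0.719, 0.695, 0.0]
wrist_force: [-0.1, -0.2, 0.4]
finger_gap: 0.04
```

Emit:
send_rows:
  series: [-0.05, 0.0, 0, 0, 0, 0, 0.47]

```text
clock: 11.27
tcp_pos: [0.5218, -0.0949, 0.0023]
orientation: [-0.0, 0.719, 0.695, 0.0]
wrist_force: [-0.6, -0.2, 0.6]
finger_gap: 0.04
```

Emit:
send_rows:
  series: [-0.05, 0.0, 0, 0, 0, 0, 0.47]

```text
clock: 11.35
tcp_pos: [0.5218, -0.0954, 0.0023]
orientation: [0.0, 0.719, 0.695, 0.0]
wrist_force: [-0.5, 0.2, 0.1]
finger_gap: 0.0403
```

Emit:
send_rows:
  series: [-0.05, 0.0, 0, 0, 0, 0, 0.47, -0.1, 0, 0, 0, 0, 0, 0.47]

```text
clock: 11.52
tcp_pos: [0.5217, -0.0964, 0.0023]
orientation: [0.0, 0.719, 0.695, 0.0]
wrist_force: [-0.3, 1.1, 0.5]
finger_gap: 0.0405
```

Emit:
send_rows:
  series: [-0.05, 0.0, 0, 0, 0, 0, 0.47]

```text
clock: 11.6
tcp_pos: [0.5217, -0.0969, 0.0023]
orientation: [0.0, 0.719, 0.695, 0.0]
wrist_force: [1.1, 0.3, 0.6]
finger_gap: 0.04
```

```bash
python3 -c "
from h import *
im=read_camera('side')
c=camera_info('side')
for d in silhouettes('side','sauce_dish'): print(d['p'],d['box'],circ('side',d['pixels'],.0175,c))
cv2.imwrite('pics/s5.png',cv2.resize(im[248:318,260:360],(800,560),interpolation=cv2.INTER_CUBIC))
print(get_state()['wrist_force'])
"
```

```text
0.93 [301.6, 281.7, 35.6, 16.1] (array([ 520.4, -135.9]), array([68. , 80.8]))
0.58 [286.9, 220.7, 11.0, 5.4] (array([619.4, 227.9]), array([18.2, 75.7]))
0.57 [199.1, 235.4, 40.8, 26.6] (array([382.4, 147.2]), array([ 98.4, 126.4]))
[-1.08520947  1.93808476 -0.2939679 ]
```

View pics/s5.png

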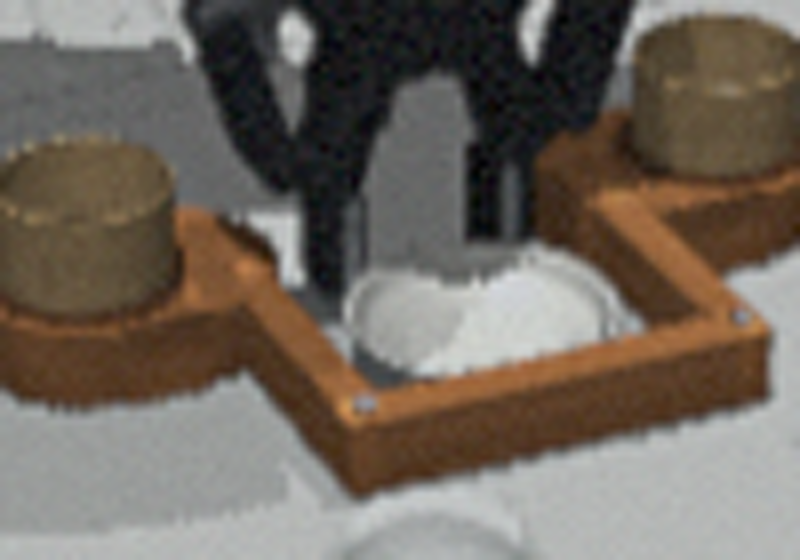

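Emit:
send_rows:
  series: [-0.05, 0.0, 0, 0, 0, 0, 0.47, -0.05, 0, 0, 0, 0, 0, 0.47]

```text
clock: 11.87
tcp_pos: [0.5217, -0.0974, 0.0023]
orientation: [0.0, 0.719, 0.695, 0.0]
wrist_force: [-0.3, -0.0, 0.3]
finger_gap: 0.0402
```

Emit:
send_rows:
  series: [-0.05, 0.0, 0, 0, 0, 0, 0.47, -0.05, 0, 0, 0, 0, 0, 0.47]

```text
clock: 12.03
tcp_pos: [0.5217, -0.0979, 0.0023]
orientation: [0.0, 0.719, 0.695, 0.0]
wrist_force: [0.3, 0.1, 1.3]
finger_gap: 0.04
```

Emit:
send_rows:
  series: [-0.05, 0.0, 0, 0, 0, 0, 0.47, -0.1, 0, 0, 0, 0, 0, 0.47]

```text
clock: 12.2
tcp_pos: [0.5216, -0.0987, 0.0023]
orientation: [-0.0, 0.719, 0.695, 0.0]
wrist_force: [-0.5, 1.7, -0.4]
finger_gap: 0.0403
```

Emit:
send_rows:
  series: [-0.05, 0.0, 0, 0, 0, 0, 0.47, -0.05, 0, 0, 0, 0, 0, 0.47]

```text
clock: 12.37
tcp_pos: [0.5215, -0.099, 0.0022]
orientation: [-0.0, 0.719, 0.695, 0.0]
wrist_force: [0.0, 3.0, 0.2]
finger_gap: 0.0403
```

Emit:
send_rows:
  series: [-0.05, 0.0, 0, 0, 0, 0, 0.47, -0.05, 0, 0, 0, 0, 0, 0.47]

```text
clock: 12.53
tcp_pos: [0.5214, -0.0994, 0.0022]
orientation: [-0.0, 0.719, 0.695, 0.0]
wrist_force: [0.6, 3.0, -0.2]
finger_gap: 0.0401
```

The wrist force has held at about 3 N against the push, so the dish has met the rail. I back straight off, then lift.

Emit:
send_rows:
  series: [0.2, 0, 0, 0, 0, 0, 0.47, 0.6, 0, 0, 0, 0, 0, 0.47, 1.2, 0, 0, 0, 0, 0, 0.47, 2.0, 0, 0, 0, 0, 0, 0.47, 3.0, 0, 0, 0, 0, 0, 0.47, 4.0, 0, 0, 0, 0, 0, 0.47, 5.0, 0, 0, 0, 0, 0, 0.47, 6.0, 0, -1.0, 0, 0, 0, 0.47, 7.0, 0, -2.5, 0, 0, 0, 0.47, 8.0, 0, -4.0, 0, 0, 0, 0.47]

```text
clock: 13.37
tcp_pos: [0.5239, -0.0185, 0.043]
orientation: [-0.0, 0.719, 0.695, -0.0]
wrist_force: [1.5, -0.6, 1.0]
finger_gap: 0.0401
```

Emit:
send_rows:
  series: [1.5, 0, -1.5, 0, 0, 0, 0.47, 3, 0, -3, 0, 0, 0, 0.47, 4.5, 0, -4.5, 0, 0, 0, 0.47, 6, 0, -6, 0, 0, 0, 0.47, 7.5, 0, -7.5, 0, 0, 0, 0.47, 9, 0, -9, 0, 0, 0, 0.47, 10.5, 0, -10.5, 0, 0, 0, 0.47, 12, 0, -12, 0, 0, 0, 0.47, 13, 0, -12, 0, 0, 0, 0.47, 14, 0, -12, 0, 0, 0, 0.47]

```text
clock: 14.2
tcp_pos: [0.5298, 0.1214, 0.1635]
orientation: [0.001, 0.719, 0.695, 0.001]
wrist_force: [-0.6, -0.2, -1.1]
finger_gap: 0.0399
```

```bash
python3 - <<'E'
from h import *
look()
for l,z in (("teaspoon",.005),("timer",.05),("salt_shaker",.08),("tumbler",.08)):
    for d in silhouettes("top",l): print(l,round(d["p"],2),d["box"],circ("top",d["pixels"],z))
for i in range(2):
    im=read_camera("top")
    for d in silhouettes("top","sauce_dish"): print(d["p"],d["box"],circ("top",d["pixels"],.0175))
E
```

```text
14.2 tcp [0.5298 0.1214 0.1635] rack frame mm [-210.5   -0.3] 0.03991824349416611 [-0.6 -0.2 -1.1] axis y [ 0.999 -0.034]
dish 0.76 [360.6, 254.5, 36.1, 32.6] (array([ 521.9, -140.7]), array([73.5, 76.5])) [51.7  0.7]
dish 0.72 [223.8, 193.9, 18.2, 22.2] (array([673.9, 171.8]), array([20.1, 54.4])) [-265.8  141.9]
teaspoon 0.57 [164.8, 175.2, 13.6, 20.5] (array([719.5, 313.1]), array([27.1, 41.4]))
timer 0.84 [232.2, 140.4, 33.8, 28.0] (array([775.1, 136.3]), array([59.4, 64.5]))
salt_shaker 0.58 [414.1, 161.0, 26.2, 24.7] (array([ 719.4, -239.1]), array([39.3, 58. ]))
tumbler 0.97 [452.6, 305.0, 36.2, 31.6] (array([ 415.6, -312.7]), array([58.1, 71.2]))
0.84 [227.6, 315.4, 39.2, 48.8] (array([381.1, 138.8]), array([ 82.1, 106.4]))
0.7 [227.3, 195.1, 11.5, 22.0] (array([674.7, 169.6]), array([16.7, 47.6]))
0.58 [359.9, 248.8, 38.0, 39.6] (array([ 520.6, -141.6]), array([75.2, 77.4]))
0.75 [227.2, 316.6, 42.2, 46.9] (array([380.8, 137.3]), array([ 84., 107.]))
0.73 [227.8, 196.3, 14.2, 18.5] (array([671.8, 167.8]), array([16.9, 45.6]))
0.7 [360.1, 254.6, 35.6, 34.5] (array([ 521.3, -141.2]), array([75.3, 77. ]))
```

The dish is at x ≈ 52 mm, y ≈ 0–1 mm in the rack frame, resting against the rail. The bystanders haven't moved; the spoon is partly hidden by the arm, but the fingers never went near it.

```bash
python3 -c "
from workcell import *
print(hand_in())"
```

```text
the job is handed in; nothing more can be done
None
```

I pushed the small white dish flat across the worktop with two half-open fingers, through the gap between the cup holders and into the bay. I stopped when the wrist force reached a steady 3 N or so against the rail, backed straight off and handed the job in at about 14.5 s of the 58 s allowed.

- **Dish position:** the last three top-camera readings put it about 52–53 mm past the rack's origin (allowed 41–56) and within about 1 mm of the gap's centre line. Its outline measured 73–77 mm across, as expected for a dish lying flat.
- **Disagreement:** while the fingers were still pushing, the side camera placed the dish up to about 6 mm shorter than the finger position did. The rail partly hid the dish there, and the clear top view after release agreed with contact at the rail.
- **Bystanders:** the timer, salt shaker and tumbler all read within 1 mm of where they started. The teaspoon was mostly hidden by the arm in the last picture, so I couldn't re-measure it, but the fingers stayed at least 7 cm from it.

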